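Click the beam attenuator to its fifth stop and open the shutter

TASK

With a fingertip, gently push the attenuator selector's black pointer round clockwise (seen from above), click by click, until it rests at the fifth click after the red zero dot (the fifth white dot), never letting it go on to the sixth. Then press the green shutter button all the way down and let it come up again. Nothing needs grasping: only touch and push, and leave the loose post, lens and screwdriver where they stand.

Things in the scene. Friction and masses are not known exactly. Their poses are not given: they have to be found in the camera images.
- controller: Attenuator head: grey box, dark top plate, fixed, 170 (x) x 250 (y) x 40 (z) mm; origin at the centre of its underside, z up. Selector axis at (0, 45), button at (0, -70) mm. Dots on its top, 69 mm from the selector axis, mark click stops 0 to 7: 0 a larger red dot, 1 to 7 white, 30 degrees apart, clockwise. Stop k lies at 195 - 30 k degrees (anticlockwise from the box's x axis).
- dial_axis (a point): Point on the selector's turning axis (vertical) at the level of the box's top plate, 40 mm above the table. Its axes are the box's.
- selector (a joint): Selector angle in rad: 0 = pointer at the red dot, growing clockwise from above; stop k at 0.5236 k (stop 5: 2.618); end stops just beyond stops 0 and 7. A spring detent draws it into the nearest stop once past half way and holds it there; clicking on takes about 3 to 5 N sideways, 42 mm from the axis. Starts resting at stop 0, 1 or 2.
- pointer_tip (a point): Top of the pointer at its outer end, 57 mm from the axis, 72 mm above the table. The pointer is a black bar 12 mm wide, upright flanks, white line on the pointing end; it reaches 57 mm from the axis this way, 18 mm the other; underside 48, top 72 mm above the table. Round hub at the axis: 21 mm radius, top 70 mm; metal flange below it: 26 mm radius, top 48 mm above the table.
- shutter (a joint): Travel of the green shutter button in m: 0 up, 0.006 fully down. A spring brings it up again; fully down takes about 5 N.
- shutter_top (a point): Centre of the top face of the green shutter button (28 mm diameter, pressed straight down), in its black housing on the box.
- post: Bystander: a loose steel post, 13 mm diameter, upright on a dark foot of 31 mm diameter, 85 mm tall. Origin at the centre of its underside.
- lens: Bystander: a loose lens in a black ring mount, 36 mm diameter, 14 mm high, lying flat. Origin at the centre of its underside.
- driver: Bystander: a loose screwdriver with an orange handle, 150 mm long, lying on the table along its x axis. Origin under its middle.

How it is judged:
On the way, in this order (a step that is already met when the one before it is completed fails the run):
1. the selector rests at the fifth click (value of joint selector between 2.498 and 2.738 rad and velocity of joint selector between -0.1 and 0.1 rad/s), for 0.3 s.
2. the shutter button is pressed all the way down (value of joint shutter above 0.0045 m), for 0.05 s.
At the end, for the whole second after the job is handed in: The selector is at rest at the fifth click (within 0.12 rad of 2.618), the shutter button is up again (within 1.5 mm), and post, lens and screwdriver are at rest within 15 mm of where they started (value of joint selector between 2.498 and 2.738 rad and velocity of joint selector between -0.05 and 0.05 rad/s and value of joint shutter below 0.0015 m and distance of each of post, lens, driver from where it was at the start of the episode below 0.015 m and linear speed of each of post, lens, driver below 0.03 m/s); the robot touches nothing.
It fails at once if the selector is pushed or squeezed hard (over 25 N) (contact force between the fingers and selector above 25 N).
It fails at once if the selector goes past the fifth click, on to the sixth (beyond half way between them) (value of joint selector above 2.88 rad).
It fails at once if the shutter button is pressed while the selector is not at the fifth click (value of joint shutter above 0.003 m and not (value of joint selector between 2.498 and 2.738 rad)).
It fails at once if the post, lens or screwdriver is lifted, carried or pushed away (moved more than 15 mm) (distance of any of post, lens, driver from where it was at the start of the episode above 0.015 m).
It also fails if it takes over 64 s, if anything falls off the work surface, if the arm or the gripper's body presses on something with over 40 N, if the wrist force passes 120 N, or if a joint passes its speed limit or range.

ROBOT

A 6-joint arm with a two-finger parallel gripper is mounted at the origin on the work surface. World frame = base frame: x ahead of the robot, y to its left, z up, the work surface at z = 0. Lengths are in m, angles in rad, forces in N, time in s.
With the tool pointing down it reaches from about 0.375 to 0.975 m from the base axis. Payload 3.8 kg.
Tool frame: the origin (TCP) lies midway between the tips of the shut fingers; the grasp point (between the pads) lies 19 mm behind it; z points along the fingers, y is the direction in which the jaws open and shut (so a half turn about z gives the same grasp; the last joint's range is limited). The gripper opens to 85 mm and grips with 20 to 120 N. Pads are 22 mm wide; open, the fingers measure 114 mm over their backs; the gripper's body (76 mm by 85 mm) begins 54 mm behind the grasp point. The pads swing forward as they close: fully open they stand 13 mm farther back than shut.
Start: joints at [1.17, 0.264, 1.604, -0, 1.274, -0.037], TCP at [0.24, 0.631, 0.231] pointing down, gripper open.
Joint ranges: [-2.63, 2.63], [-0.94, 2.18], [0.31, 2.57], [-1.31, 4.45], [0, 2.66], [-2.55, 2.55]. Speed limits (rad/s): [2.57, 2.57, 3.14, 3.14, 3.14, 3.14].

INTERFACE

Orientations are given as a rotation vector (axis times angle).
In Python, from workcell import bot gives the robot as it stands. The module is installed in compiled form; this text tells all that it offers.
- The arm moves only by the tool move_arm, never from a script. Its argument "steps" is a list of rows, each a list of 5 numbers: the shift along the tool's x, y, z in mm, then the turn about the tool's z in degrees, then the opening in per cent of the stroke, from 0 (shut) to 100 (fully open). In form: [[tx, ty, tz, turn, claw], ...]. A call has 1 to 20 rows; each row is the pose to reach, as a shift and turn from the pose commanded when the call began, along the tool's axes at that moment; what a row does not reach only later rows make up. A row lasts 1/10 s, in which the tool goes at most 50 mm and 8.59 degrees, less where a joint would pass 70% of its speed; a pose out of reach is approached as far as the arm can. A call with a gripper value outside its range is refused whole. The fingers move at their own pace and stop on an object; "newtons" is the grip in N (left out, the last holds). Time passes only in rows, so rows that repeat a pose let the fingers close. It gives the time, the measured TCP pose, the force and the opening at its end, in the units of the state.
- bot.read_state(): the state, without advancing time (a new reading comes with each control period).
- bot.read_camera(name): name is "side" or "top" or "wrist"; returns a dict with "pixels" (400x640x3 uint8, red, green, blue), "depth" (400x640 float32, m along the optical axis (not along the pixel's ray), 0 where there is no reading), "fovy" (degrees; the focal length in pixels is half the picture's height over the tangent of half this angle, whatever the lens; pixels are square), "cx", "cy" (the principal point, pixels), "xyz" and "attitude" of the camera in the world. Camera axes: x right, y up, looking along -z (the intrinsics and any distortion apply to the point x, -y, -z); pixel columns grow to the right and rows downward; lengths in m; the calibration is good to about 2 mm. The wrist camera is an equidistant fisheye: a pixel r from the principal point sees the ray r / f radians off the axis. A picture is of the moment at which its call begins.
- bot.finish_job(): hands the job in, once; it reports no verdict.
The state is a dict: "time": time; "q": joint angles; "joint_vel": joint speeds; "joint_torque": joint torques, N m; "tool_pos": TCP position; "tcp_rot": TCP orientation; "wrist_force": force on the tool from outside, world axes, zero at the start; "torque": the same for the moment, N m; "width": opening from 0.0 (shut) to 1.0 (fully open).
Only numpy, scipy, OpenCV 4.12 (cv2) and the standard library are available. Lean on these libraries where they do the work, as an engineer would, in place of code of your own. Each camera call takes 0.05 s, during which the arm holds its last target.

## Working session

There is one attempt and no reset: what is moved stays moved. The work goes in short steps, Python scripts to look and compute and a tool call to move; the robot and the scene stay as the last step left them, time stands still between calls to the robot, and variables do not carry over. Pictures are saved under pics/ and viewed, and the job is handed in when it is done.

Besides the shell and the picture viewer there is one more tool, called after "Call:" in YAML: its name, and indented under it one key for each argument. move_arm: Moves the arm, as the interface text tells. Its arguments: {"type":"object","properties":{"steps":{"type":"array","items":{"type":"array","items":{"type":"number"}}},"newtons":{"type":"number"}},"required":["steps"]}

```bash
mkdir -p pics
cat > h.py <<'E'
import numpy as np,cv2
from scipy.spatial.transform import Rotation as R
from workcell import bot
def snap(n,tag):
    c=bot.read_camera(n); cv2.imwrite(f'pics/{tag}.png',c['pixels'][:,:,::-1]); np.savez(f'{tag}.npz',**{k:np.asarray(v) for k,v in c.items()}); return c
E
python3 - <<'E'
from h import *
print(bot.read_state())
for n in('top','side','wrist'):
    c=snap(n,n+'0'); print(n,c['fovy'],c['cx'],c['cy'],c['xyz'],c['attitude'],[k for k in c])
E
```

```text
{'time': 0.0, 'q': array([ 1.17010322e+00,  2.64778767e-01,  1.60539424e+00, -1.37119193e-05,
        1.27369525e+00, -3.68881543e-02]), 'joint_vel': array([-0.0005279 ,  0.00040723,  0.00021445, -0.00065847,  0.001947  ,
       -0.00010784]), 'joint_torque': array([-2.47832386e-04, -5.15150821e+01, -3.67293191e+01,  2.04320349e-05,
        1.36840035e-02,  1.30503608e-06]), 'tool_pos': array([0.2398966 , 0.63013935, 0.22993384]), 'tcp_rot': array([-0.5682236 , -3.08928655,  0.00349322]), 'wrist_force': array([ 0.69429605, -0.32238669,  0.12157892]), 'torque': array([ 0.0354868 ,  0.02767492, -0.0009574 ]), 'width': 0.9981417458208882}
top 50.08977201564489 325.44129044888297 209.68595883118752 [0.54585576 0.01279691 0.81566497] [ 0.07725473 -0.05860157 -1.59870237] ['pixels', 'depth', 'fovy', 'cx', 'cy', 'xyz', 'attitude']
side 55.73712262873538 316.6752071164633 202.26094084822665 [ 0.43329832 -0.43555335  0.65355734] [ 0.70608856 -0.14371767 -0.3332461 ] ['pixels', 'depth', 'fovy', 'cx', 'cy', 'xyz', 'attitude']
wrist 65.70646984690485 320.3507059627185 201.7775000890795 [0.16400431 0.65787934 0.37236553] [-0.2867169  -0.19316413  1.19630711] ['pixels', 'depth', 'fovy', 'cx', 'cy', 'xyz', 'attitude']
```

View pics/top0.png

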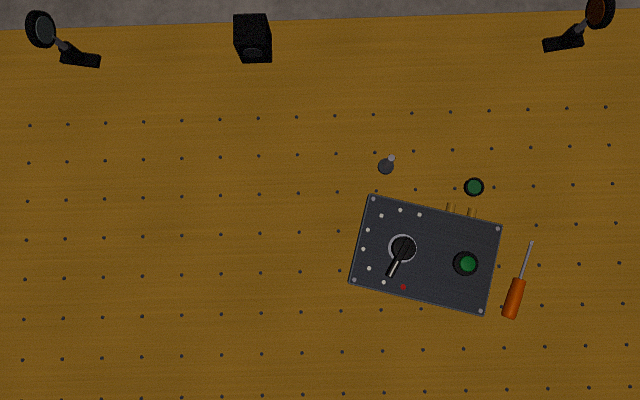

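View pics/side0.png

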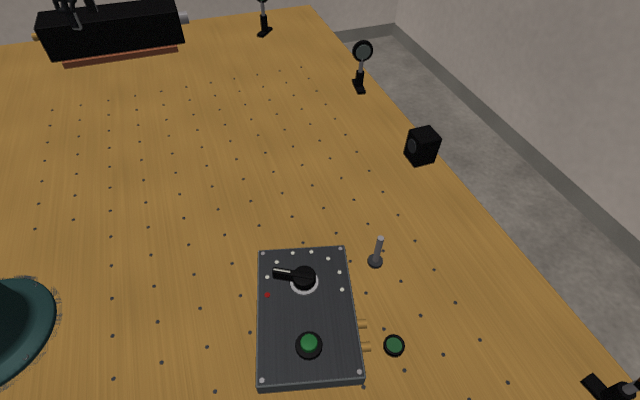

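View pics/wrist0.png

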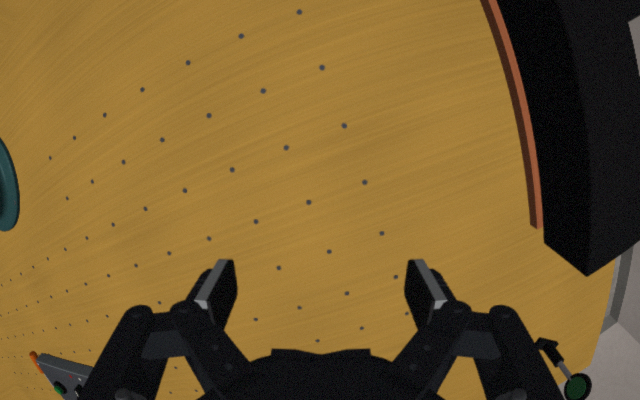

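The top view shows the red dot at (403,287), and white dots 1–7 running clockwise: (384,282), (369,268), (363,249), (368,230), (381,216), (400,210), (419,214). The pointer is at stop 1. The button is at about (468,264), the post at (386,166), the lens at (474,187) and the driver at (515,290). Next I'll measure these.

```bash
cat >> h.py <<'E'
def ray(c,u,v):
    f=200/np.tan(np.radians(float(c['fovy']))/2)
    return R.from_rotvec(c['attitude']).apply([(u-c['cx'])/f,-(v-c['cy'])/f,-1.])
def onz(c,u,v,z):
    d=ray(c,u,v); return c['xyz']+d*(z-c['xyz'][2])/d[2]
def dep(c,u,v):
    return c['xyz']+ray(c,u,v)*c['depth'][int(round(v)),int(round(u))]
def proj(c,p):
    f=200/np.tan(np.radians(float(c['fovy']))/2)
    q=R.from_rotvec(c['attitude']).inv().apply(np.asarray(p)-c['xyz']); return np.array([c['cx']-f*q[...,0]/q[...,2],c['cy']+f*q[...,1]/q[...,2]]).T
E
python3 - <<'E'
from h import *
from scipy.optimize import least_squares
for n in ('top','side'):
    c=dict(np.load(n+'0.npz')); im=c['pixels'].astype(int)
    guess={'top':[(403,287),(384,282),(369,268),(363,249),(368,230),(381,216),(400,210),(419,214)],
     'side':[(267,295),(267,277),(276,262),(292,253),(311,252),(328,259),(339,272),(342,289)]}[n]
    pts=[]
    for k,(u,v) in enumerate(guess):
        p=im[v-5:v+6,u-5:u+6]; w=p.min(2)*1. if k else (p[...,0]-p[...,1])*1.
        w=np.clip(w-np.median(w)-25,0,None); yy,xx=np.mgrid[v-5:v+6,u-5:u+6]
        pts.append(((w*xx).sum()/w.sum(),(w*yy).sum()/w.sum()))
    P=np.array([onz(c,u,v,.040) for u,v in pts]); D=np.array([dep(c,u,v) for u,v in pts])
    def f(x):
        a=x[2]+np.radians(195-30*np.arange(8)); return np.r_[x[0]+.069*np.cos(a)-P[:,0],x[1]+.069*np.sin(a)-P[:,1]]
    s=min((least_squares(f,[P[:,0].mean(),P[:,1].mean(),y]) for y in(0,1.5,3,-1.5)),key=lambda s:s.cost)
    print(n,s.x[:2],np.degrees(s.x[2]),'res mm',np.abs(s.fun).max()*1e3,'depth z',D[:,2].round(4))
    x=s.x; Rz=lambda p:np.array([x[0]+p[0]*np.cos(x[2])-p[1]*np.sin(x[2]),x[1]+p[0]*np.sin(x[2])+p[1]*np.cos(x[2])])
    b=Rz((0,-.115)); print(' button pred',b)
    print(' tip st1',[Rz((.057*np.cos(np.radians(195-30*k)),.057*np.sin(np.radians(195-30*k)))).round(4) for k in range(8)])
    for nm,uv in ({'button':(468,264),'post':(391,158),'foot':(386,167),'lens':(474,187),'drv':(515,295),'drvtip':(532,241)} if n=='top' else {'button':(309,342),'post':(380,239),'lens':(394,345)}).items(): print(' ',nm,dep(c,*uv).round(4))
E
```

```text
top [ 0.54024588 -0.11347043] -15.319560618902836 res mm 0.20152984092733361 depth z [0.0389 0.0392 0.0413 0.039  0.0381 0.0424 0.0389 0.0422]
 button pred [ 0.50986261 -0.22438416]
 tip st1 [array([ 0.4832, -0.1132]), array([ 0.491 , -0.0847]), array([ 0.512 , -0.0639]), array([ 0.5406, -0.0565]), array([ 0.569 , -0.0643]), array([ 0.5898, -0.0852]), array([ 0.5972, -0.1138]), array([ 0.5894, -0.1422])]
  button [ 0.5088 -0.2253  0.0597]
  post [ 0.6956 -0.0954  0.0837]
  foot [ 0.6908 -0.094   0.0256]
  lens [ 0.6506 -0.2614  0.0073]
  drv [ 0.4488 -0.3183  0.024 ]
  drvtip [ 0.5456 -0.3599  0.015 ]
side [ 0.53985514 -0.11154659] -15.28039667663692 res mm 0.1810724166190214 depth z [0.0388 0.0385 0.0403 0.0427 0.0415 0.0409 0.0419 0.0402]
 button pred [ 0.5095477  -0.22248107]
 tip st1 [array([ 0.4829, -0.1113]), array([ 0.4906, -0.0828]), array([ 0.5116, -0.062 ]), array([ 0.5401, -0.0545]), array([ 0.5686, -0.0623]), array([ 0.5894, -0.0833]), array([ 0.5969, -0.1118]), array([ 0.5891, -0.1403])]
  button [ 0.5097 -0.2246  0.0627]
  post [ 0.6945 -0.0967  0.0836]
  lens [ 0.6515 -0.2596  0.0083]
```

Run:
```python
from h import *
s=bot.read_state();print(R.from_rotvec(s['tcp_rot']).as_matrix().round(3))
im=cv2.imread('pics/top0.png')[130:330,330:560];cv2.imwrite('pics/topz.png',cv2.resize(im,None,fx=3,fy=3,interpolation=cv2.INTER_CUBIC))
```

```text
[[-0.935  0.356 -0.001]
 [ 0.356  0.935 -0.002]
 [ 0.    -0.002 -1.   ]]
```

View pics/topz.png

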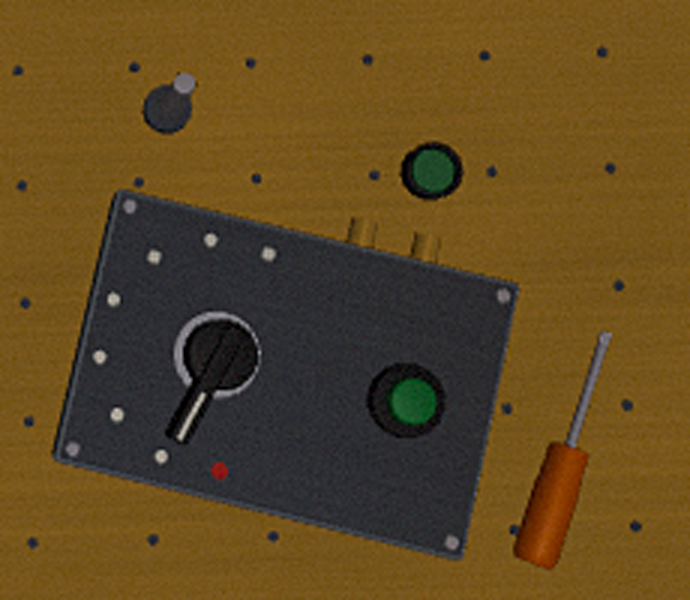

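```bash
cat >> h.py <<'E'
AX=np.array([.540,-.1125]); YAW=-15.3
def target(stop,rad,tan,z):
    a=np.radians(195-30*stop+YAW); u=np.array([np.cos(a),np.sin(a)]); t=np.array([np.sin(a),-np.cos(a)])
    return np.r_[AX+(rad*u+tan*t)/1000,z/1000], np.degrees(a)
def cmd(base,byaw,P,yaw):
    a=np.radians(byaw);X=np.array([np.cos(a),np.sin(a),0]);Y=np.array([np.sin(a),-np.cos(a),0]);d=(P-base)*1000
    return np.r_[d@X,d@Y,-d[2],byaw-yaw]
E
python3 - <<'E'
from h import *
s=bot.read_state();M=R.from_rotvec(s['tcp_rot']).as_matrix();y=np.degrees(np.arctan2(M[1,0],M[0,0]));print(y)
print(cmd(s['tool_pos'],y,*target(1,42,-40,120)))
E
```

```text
159.15865762530836
[-496.68611792 -620.00638369  110.23529603    9.45865763]
```

The zoomed picture confirms it: the pointer, with its white line, points at the first white dot, so the selector is at stop 1. Next I'll move above the start of the push with the fingers shut.

Call:
move_arm:
  steps:
    - [-497,-620,0,9.5,0]
    - [-497,-620,0,9.5,0]
    - [-497,-620,0,9.5,0]
    - [-497,-620,0,9.5,0]
    - [-497,-620,0,9.5,0]
    - [-497,-620,0,9.5,0]
    - [-497,-620,0,9.5,0]
    - [-497,-620,0,9.5,0]
    - [-497,-620,0,9.5,0]
    - [-497,-620,0,9.5,0]
    - [-497,-620,0,9.5,0]
    - [-497,-620,0,9.5,0]
    - [-497,-620,0,9.5,0]
    - [-497,-620,0,9.5,0]
    - [-497,-620,0,9.5,0]
    - [-497,-620,0,9.5,0]
    - [-497,-620,80,9.5,0]
    - [-497,-620,110,9.5,0]
    - [-497,-620,110,9.5,0]
    - [-497,-620,110,9.5,0]
  newtons: 30

```text
time: 2.15
tool_pos: [0.4818, -0.1247, 0.1191]
tcp_rot: [-0.821, -3.026, -0.0]
wrist_force: [0.5, 0.7, 0.4]
width: 0.001
```

Run:
```python
from h import *
s=bot.read_state();print(s['time'],s['tool_pos'],s['width'],s['wrist_force'],s['q'],s['joint_vel'].round(3))
M=R.from_rotvec(s['tcp_rot']).as_matrix();y=np.degrees(np.arctan2(M[1,0],M[0,0]));print(y)
for n in('side','wrist','top'): snap(n,n+'1')
print(cmd(s['tool_pos'],y,*target(1,42,-40,57)))
a=[cv2.imread(f'pics/{n}1.png') for n in('side','wrist')]
cv2.imwrite('pics/b1.png',cv2.resize(np.vstack(a),(480,600)))
```

```text
2.15 [ 0.48181162 -0.12472178  0.11910384] 0.0007088509787607436 [0.4814069  0.65046082 0.36649006] [-3.03369379e-01  3.30411708e-02  2.08689188e+00  2.94160211e-05
  1.02761028e+00 -1.34459219e+00] [ 0.01  -0.043 -0.071 -0.     0.01   0.   ]
149.65657930022644
[-2.07343575e+00 -8.85538814e-02  6.21038400e+01 -4.34206998e-02]
```

View pics/b1.png

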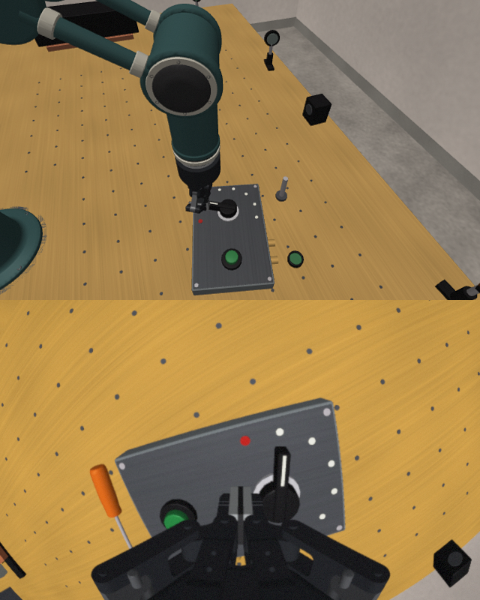

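The pointer stands clear on the +y side of the shut fingers, and its direction agrees with stop 1. I'll descend beside it.

Call:
move_arm:
  steps:
    - [-2,0,25,0,0]
    - [-2,0,50,0,0]
    - [-2,0,62,0,0]
    - [-2,0,62,0,0]
    - [-2,3,62,0,0]
    - [-2,6,62,0,0]
    - [-2,9,62,0,0]
    - [-2,12,62,0,0]
    - [-2,12,62,0,0]
    - [-2,12,62,0,0]

```text
time: 3.3
tool_pos: [0.4919, -0.116, 0.0594]
tcp_rot: [0.822, 3.032, -0.0]
wrist_force: [-0.2, -0.5, -0.3]
width: 0.002
```

```bash
cat >> h.py <<'E'
def rep(tag=None):
    s=bot.read_state();M=R.from_rotvec(s['tcp_rot']).as_matrix();y=np.degrees(np.arctan2(M[1,0],M[0,0]))
    a=np.radians(y);f=s['wrist_force'];d=(s['tool_pos'][:2]-AX)*1000
    print('t',s['time'],'pos',s['tool_pos'].round(4),'yaw',y.round(2),'stop-equiv',((195+YAW-y)/30).round(3))
    X=np.array([np.cos(a),np.sin(a)]);Y=np.array([np.sin(a),-np.cos(a)])
    print('rad/tan',d@X,d@Y,'Ftool',f[:2]@X,f[:2]@Y,f[2])
    if tag:
        c=snap('wrist',tag+'w');c2=snap('top',tag+'t');
        im=cv2.resize(c['pixels'][120:380,120:520,::-1],(800,520));cv2.imwrite(f'pics/{tag}wz.png',im)
    return s['tool_pos'],y
E
python3 -c "
from h import *
rep('c')"
```

```text
t 3.3 pos [ 0.4919 -0.116   0.0594] yaw 149.68 stop-equiv 1.001
rad/tan 39.72391913240552 -27.282765409848192 Ftool -0.11551125952062018 -0.5471490905936458 -0.29949893630656427
```

View pics/cwz.png

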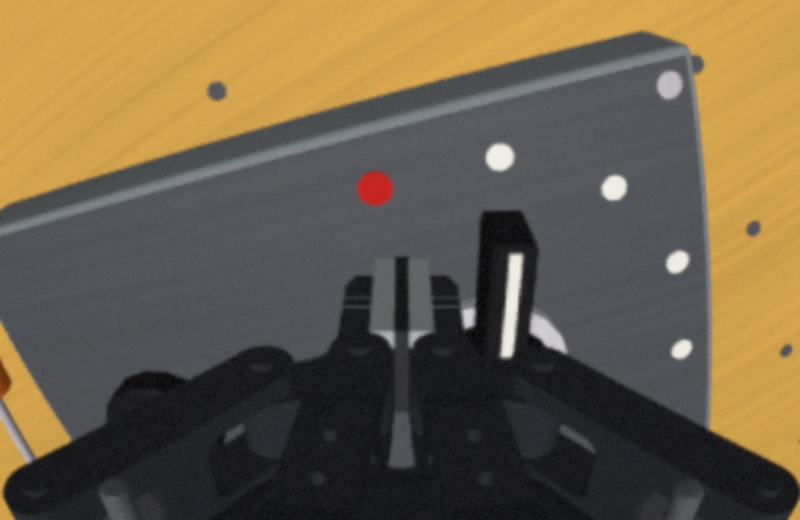

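The fingers are level with the bar and about 6 mm or more away. I'll close in slowly and watch for contact.

Call:
move_arm:
  steps:
    - [2,2,0,0,0]
    - [2,4,0,0,0]
    - [2,5,1,0,0]
    - [2,6,2,0,0]
    - [2,6,2,0,0]
    - [2,6,2,0,0]

```text
time: 4.0
tool_pos: [0.4931, -0.1099, 0.0572]
tcp_rot: [-0.822, -3.032, 0.0]
wrist_force: [1.0, -0.8, -0.1]
width: -0.003
```

```bash
python3 -c "
from h import *
rep('d')"
```

```text
t 4.0 pos [ 0.4931 -0.1099  0.0572] yaw 149.66 stop-equiv 1.001
rad/tan 41.79395548383212 -21.438501492090744 Ftool -1.2735978698196304 -0.16987636554133392 -0.10365168124034606
```

View pics/dwz.png

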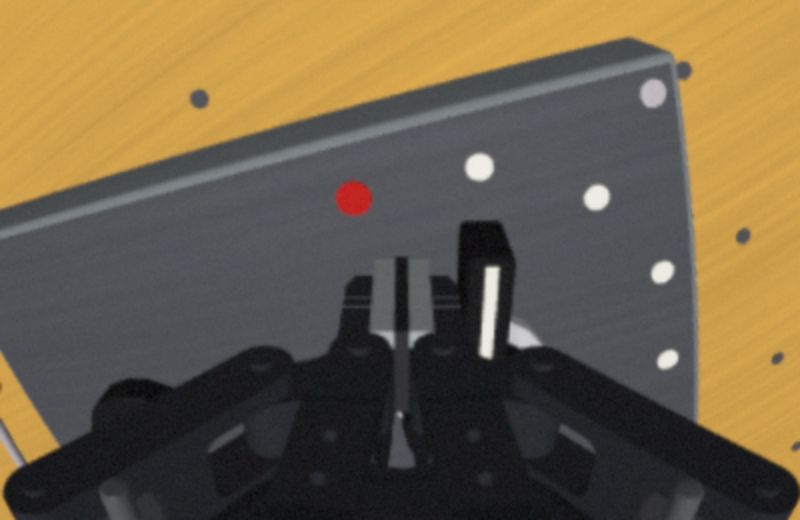

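Call:
move_arm:
  steps:
    - [0,1,0,0,0]
    - [0,2,0,0,0]
    - [0,3,0,0,0]
    - [0,4,0,0,0]
    - [0,4,0,0,0]
    - [0,4,0,0,0]

```text
time: 4.7
tool_pos: [0.4948, -0.1067, 0.0572]
tcp_rot: [-0.822, -3.032, 0.001]
wrist_force: [-3.0, -2.8, 1.7]
width: 0.0
```

```bash
python3 -c "
from h import *
rep('e')"
```

```text
t 4.7 pos [ 0.4948 -0.1067  0.0572] yaw 149.66 stop-equiv 1.001
rad/tan 41.97657135052978 -17.832075330514996 Ftool 1.1688551086017003 -3.8768004236027265 1.669800957383091
```

View pics/ewz.png

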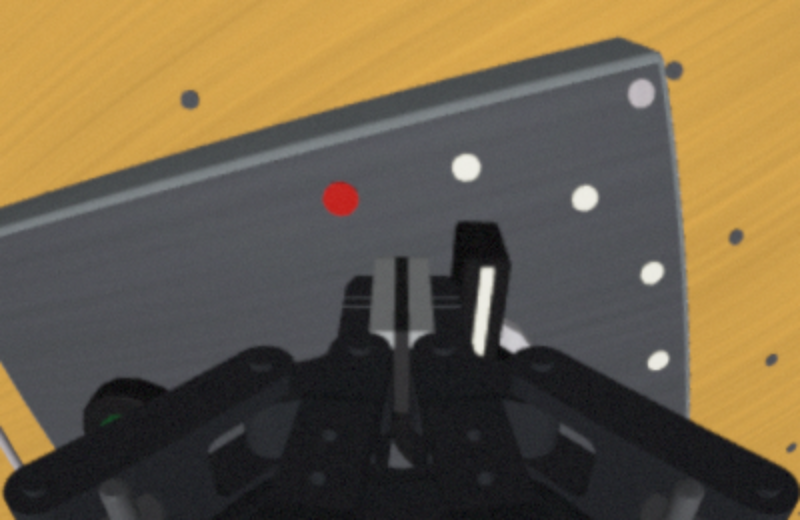

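There is contact at tan ≈ −18 with −3.9 N, and the bar is starting to turn. The finger half-thickness is about 14.5 mm. Next I'll work out the arc rows for one click.

Run:
```python
from h import *
b,y=target(1,41.8,-17.4,57.2); y=149.66
for s in np.arange(1.12,1.64,.04): print(round(s,2),cmd(b,y,*target(s,42,-20.5,57.2)).round(1).tolist())
```

```text
1.12 [1.4, -0.4, -0.0, 3.6]
1.16 [1.8, 0.5, -0.0, 4.8]
1.2 [2.1, 1.4, -0.0, 6.0]
1.24 [2.4, 2.3, -0.0, 7.2]
1.28 [2.7, 3.3, -0.0, 8.4]
1.32 [3.0, 4.2, -0.0, 9.6]
1.36 [3.3, 5.1, -0.0, 10.8]
1.4 [3.5, 6.1, -0.0, 12.0]
1.44 [3.8, 7.0, -0.0, 13.2]
1.48 [4.0, 8.0, -0.0, 14.4]
1.52 [4.2, 8.9, -0.0, 15.6]
1.56 [4.3, 9.9, -0.0, 16.8]
1.6 [4.5, 10.9, -0.0, 18.0]
```

Call:
move_arm:
  steps:
    - [1.4,-0.4,0,3.6,0]
    - [1.8,0.5,0,4.8,0]
    - [2.1,1.4,0,6,0]
    - [2.4,2.3,0,7.2,0]
    - [2.7,3.3,0,8.4,0]
    - [3,4.2,0,9.6,0]
    - [3.3,5.1,0,10.8,0]
    - [3.5,6.1,0,12,0]
    - [3.8,7,0,13.2,0]
    - [4,8,0,14.4,0]
    - [4.2,8.9,0,15.6,0]
    - [4.3,9.9,0,16.8,0]
    - [4.5,10.9,0,18,0]
    - [4.5,10.9,0,18,0]
    - [4.5,10.9,0,18,0]

```text
time: 6.3
tool_pos: [0.4967, -0.0947, 0.0573]
tcp_rot: [-1.286, -2.866, -0.0]
wrist_force: [-0.3, 0.5, -0.0]
width: 0.003
```

```bash
python3 -c "
from h import *
rep('f')"
```

```text
t 6.3 pos [ 0.4967 -0.0947  0.0573] yaw 131.67 stop-equiv 1.601
rad/tan 42.06872986837742 -20.461680234209368 Ftool 0.5645693486419354 0.0690125121061318 -0.03259764281376879
```

View pics/fwz.png

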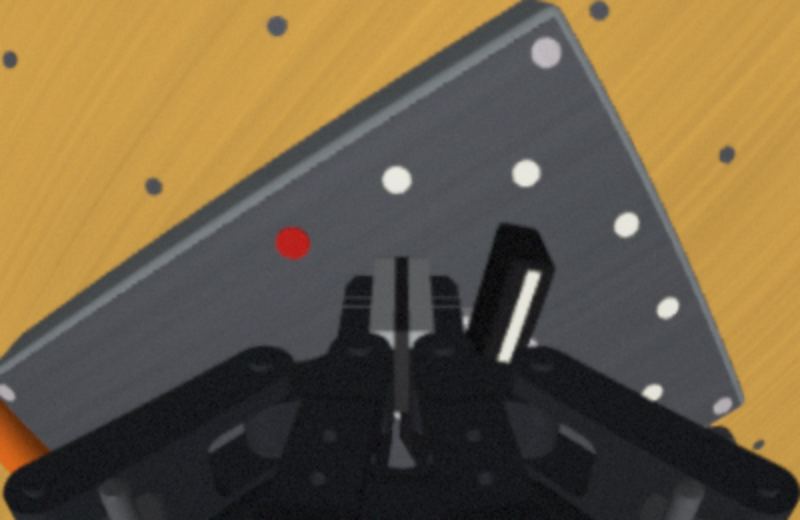

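The pointer has snapped to dot 2 and lies clear of the finger. On to stop 3.

Run:
```python
from h import *
b,y=target(1.6,42,-20.5,57.2)
for s in np.r_[1.75,1.9,np.linspace(1.95,2.6,15)]: print(round(s,2),cmd(b,y,*target(s,42,-20.5,57.2)).round(1).tolist())
```

```text
1.75 [1.5, 3.4, -0.0, 4.5]
1.9 [2.7, 6.8, -0.0, 9.0]
1.95 [3.0, 8.0, -0.0, 10.5]
2.0 [3.3, 9.1, -0.0, 11.9]
2.04 [3.6, 10.2, -0.0, 13.3]
2.09 [3.8, 11.3, -0.0, 14.7]
2.14 [4.0, 12.4, -0.0, 16.1]
2.18 [4.2, 13.5, -0.0, 17.5]
2.23 [4.4, 14.7, -0.0, 18.9]
2.28 [4.5, 15.8, -0.0, 20.2]
2.32 [4.6, 16.9, -0.0, 21.6]
2.37 [4.7, 18.1, -0.0, 23.0]
2.41 [4.7, 19.2, -0.0, 24.4]
2.46 [4.7, 20.3, -0.0, 25.8]
2.51 [4.7, 21.5, -0.0, 27.2]
2.55 [4.7, 22.6, -0.0, 28.6]
2.6 [4.6, 23.7, -0.0, 30.0]
```

Call:
move_arm:
  steps:
    - [1.5,3.4,0,4.5,0]
    - [2.7,6.8,0,9,0]
    - [3,8,0,10.5,0]
    - [3.3,9.1,0,11.9,0]
    - [3.6,10.2,0,13.3,0]
    - [3.8,11.3,0,14.7,0]
    - [4,12.4,0,16.1,0]
    - [4.2,13.5,0,17.5,0]
    - [4.4,14.7,0,18.9,0]
    - [4.5,15.8,0,20.2,0]
    - [4.6,16.9,0,21.6,0]
    - [4.7,18.1,0,23,0]
    - [4.7,19.2,0,24.4,0]
    - [4.7,20.3,0,25.8,0]
    - [4.7,21.5,0,27.2,0]
    - [4.7,22.6,0,28.6,0]
    - [4.6,23.7,0,30,0]
    - [4.6,23.7,0,30,0]
    - [4.6,23.7,0,30,0]

```text
time: 8.3
tool_pos: [0.5116, -0.0755, 0.0574]
tcp_rot: [1.984, 2.436, 0.0]
wrist_force: [1.0, 0.5, 0.0]
width: 0.002
```

```bash
python3 -c "
from h import *
rep('g')"
```

```text
t 8.3 pos [ 0.5116 -0.0755  0.0574] yaw 101.66 stop-equiv 2.601
rad/tan 41.95821604172365 -20.382596357037215 Ftool 0.32862681522976933 1.0564819862229076 0.03329647649686158
```

View pics/gwz.png

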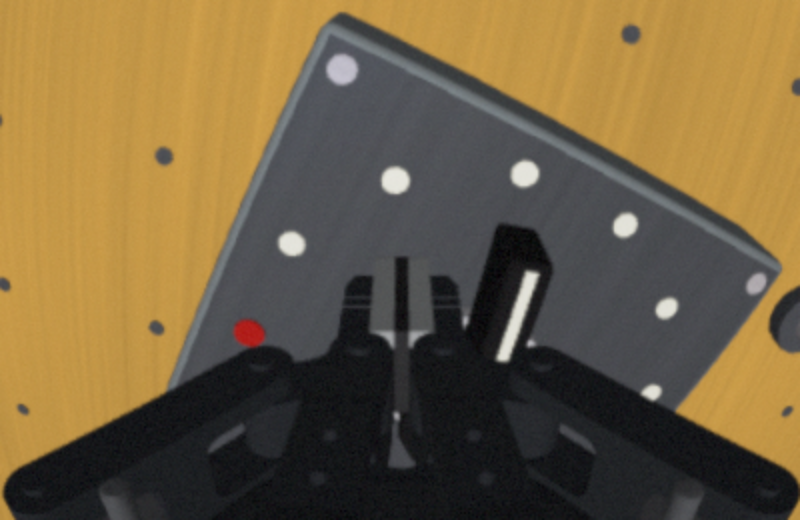

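The pointer is now at dot 3, with the red dot at (249,333) and dots 1 and 2 behind the finger. On to stop 4.

Call:
move_arm:
  steps:
    - [1.5,3.4,0,4.5,0]
    - [2.7,6.8,0,9,0]
    - [3,8,0,10.5,0]
    - [3.3,9.1,0,11.9,0]
    - [3.6,10.2,0,13.3,0]
    - [3.8,11.3,0,14.7,0]
    - [4,12.4,0,16.1,0]
    - [4.2,13.5,0,17.5,0]
    - [4.4,14.7,0,18.9,0]
    - [4.5,15.8,0,20.2,0]
    - [4.6,16.9,0,21.6,0]
    - [4.7,18.1,0,23,0]
    - [4.7,19.2,0,24.4,0]
    - [4.7,20.3,0,25.8,0]
    - [4.7,21.5,0,27.2,0]
    - [4.7,22.6,0,28.6,0]
    - [4.6,23.7,0,30,0]
    - [4.6,23.7,0,30,0]
    - [4.6,23.7,0,30,0]

```text
time: 10.3
tool_pos: [0.5339, -0.0663, 0.0574]
tcp_rot: [2.547, 1.839, 0.0]
wrist_force: [-0.2, 0.5, 0.1]
width: -0.004
```

```bash
python3 -c "
from h import *
rep('i')"
```

```text
t 10.3 pos [ 0.5339 -0.0663  0.0574] yaw 71.66 stop-equiv 3.601
rad/tan 41.9463729186107 -20.313688711848933 Ftool 0.407667346205435 -0.3732361099169339 0.12059322421027359
```

View pics/iwz.png

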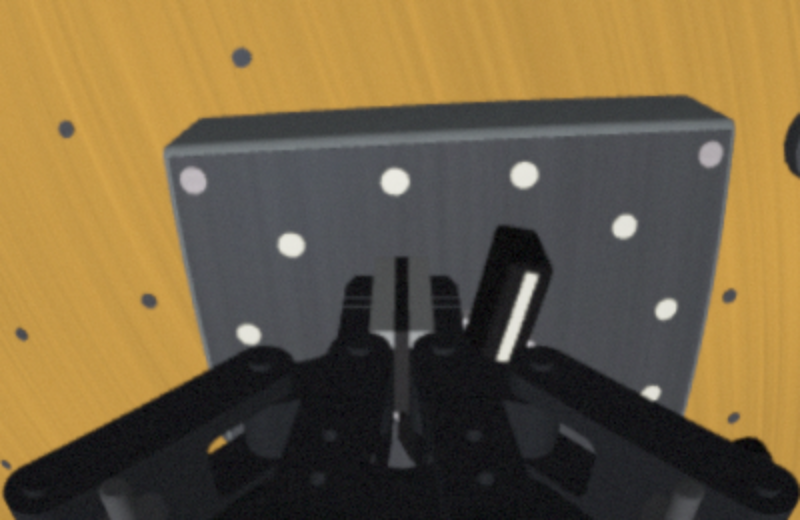

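The pointer is at stop 4, with three dots behind it and three ahead. Now the last click, with the same arc ending at 4.6.

Call:
move_arm:
  steps:
    - [1.5,3.4,0,4.5,0]
    - [2.7,6.8,0,9,0]
    - [3,8,0,10.5,0]
    - [3.3,9.1,0,11.9,0]
    - [3.6,10.2,0,13.3,0]
    - [3.8,11.3,0,14.7,0]
    - [4,12.4,0,16.1,0]
    - [4.2,13.5,0,17.5,0]
    - [4.4,14.7,0,18.9,0]
    - [4.5,15.8,0,20.2,0]
    - [4.6,16.9,0,21.6,0]
    - [4.7,18.1,0,23,0]
    - [4.7,19.2,0,24.4,0]
    - [4.7,20.3,0,25.8,0]
    - [4.7,21.5,0,27.2,0]
    - [4.7,22.6,0,28.6,0]
    - [4.6,23.7,0,30,0]
    - [4.6,23.7,0,30,0]
    - [4.6,23.7,0,30,0]

```text
time: 12.3
tool_pos: [0.5579, -0.0694, 0.0574]
tcp_rot: [2.936, 1.117, 0.001]
wrist_force: [-0.4, -0.2, -0.1]
width: 0.0
```

```bash
python3 -c "
from h import *
rep('j')"
```

```text
t 12.3 pos [ 0.5579 -0.0694  0.0574] yaw 41.66 stop-equiv 4.601
rad/tan 41.979705829921905 -20.30491970789951 Ftool -0.4038155447722557 -0.11647546964992733 -0.09777490286623798
```

View pics/jwz.png

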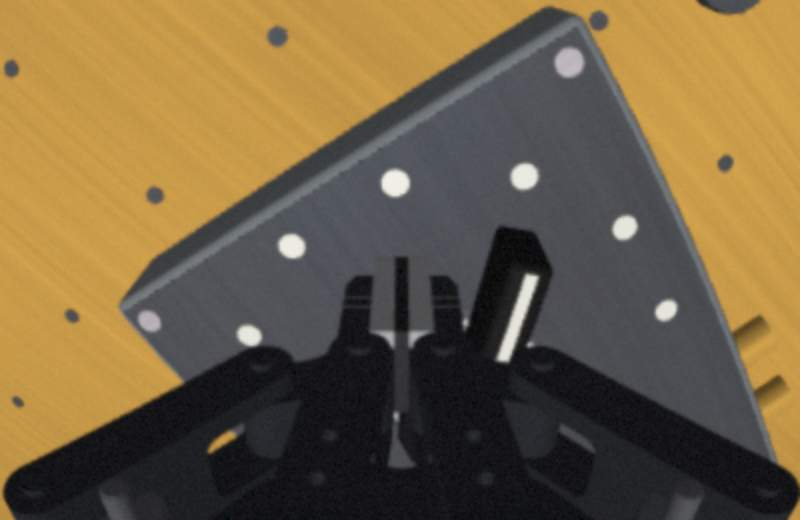

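The pointer rests at stop 5, with dots 6 and 7 still ahead and dots 2–4 behind it. I'll check the button and housing heights and work out the move.

Run:
```python
from h import *
for n in('top','side'):
    c=dict(np.load(n+'0.npz'))
    u0,v0={'top':(466,263),'side':(309,344)}[n]
    f=np.array([[dep(c,u,v) for u in range(u0-18,u0+19)] for v in range(v0-18,v0+19)])
    g=c['pixels'][v0-18:v0+19,u0-18:u0+19].astype(int); m=(g[...,1]-g[...,0]>25)
    print(n,m.sum(),'green mean',np.median(f[m],0).round(4),'spread xy',np.ptp(f[m][:,:2],0))
    ctr=np.array([.5097,-.2235]); r=np.linalg.norm(f[...,:2]-ctr,axis=-1)
    for a in range(0,32,3):
        q=(r*1e3>=a)&(r*1e3<a+3); print(a,q.sum(),np.median(f[q][:,2]).round(4) if q.any() else '')
P,y=target(4.6,42,-20.4,57.4)
print(cmd(P,y,np.array([.5097,-.2235,.080]),y))
```

```text
top 198 green mean [ 0.5098 -0.2232  0.0611] spread xy [0.04967597 0.25400603]
0 11 0.0616
3 26 0.0609
6 48 0.0615
9 69 0.0613
12 90 0.0572
15 85 0.051
18 146 0.0509
21 110 0.0406
24 133 0.0396
27 163 0.0394
30 160 0.0397
side 259 green mean [ 0.5086 -0.2247  0.0615] spread xy [0.09058338 0.22946196]
0 12 0.0624
3 34 0.062
6 52 0.0618
9 85 0.0617
12 115 0.0588
15 108 0.0517
18 147 0.0515
21 162 0.0417
24 152 0.0402
27 173 0.0401
30 125 0.0403
[-138.46370629   83.12035849  -22.6           0.        ]
```

Call:
move_arm:
  steps:
    - [0,-4,0,0,0]
    - [0,-4,-20,0,0]
    - [0,-4,-45,0,0]
    - [0,-4,-60,0,0]
    - [-40,20,-60,0,0]
    - [-75,45,-60,0,0]
    - [-110,66,-60,0,0]
    - [-138,83,-60,0,0]
    - [-138,83,-45,0,0]
    - [-138,83,-25,0,0]
    - [-138,83,-15,0,0]
    - [-138,83,-15,0,0]
    - [-138,83,-15,0,0]
    - [-138,83,-15,0,0]

```text
time: 13.8
tool_pos: [0.5106, -0.2229, 0.0731]
tcp_rot: [2.935, 1.118, 0.002]
wrist_force: [-0.3, -0.9, -0.4]
width: -0.003
```

```bash
python3 -c "
from h import *
rep('k')
cv2.imwrite('pics/ktz.png',cv2.resize(cv2.imread('pics/kt.png')[130:330,330:560],None,fx=3,fy=3))"
```

```text
t 13.8 pos [ 0.5106 -0.2229  0.0731] yaw 41.71 stop-equiv 4.6
rad/tan -95.40402587705287 62.82941070896846 Ftool -0.8163185769743903 0.48041213210941053 -0.3972273634954733
```

View pics/kwz.png

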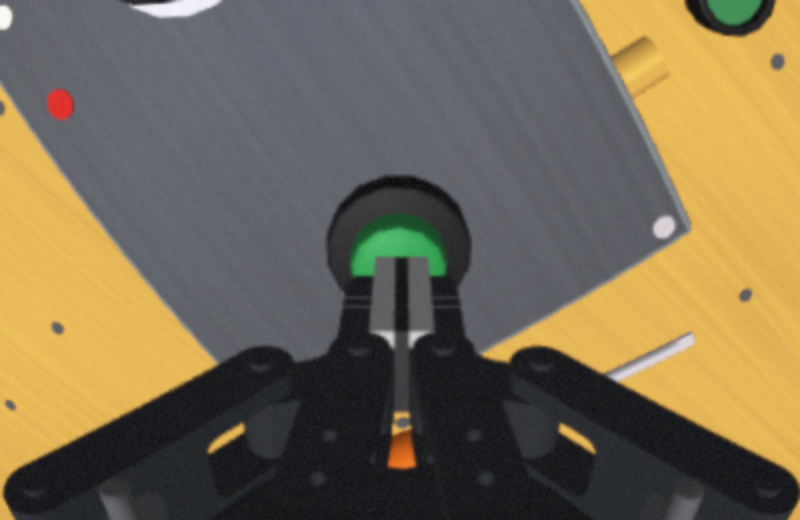

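View pics/ktz.png

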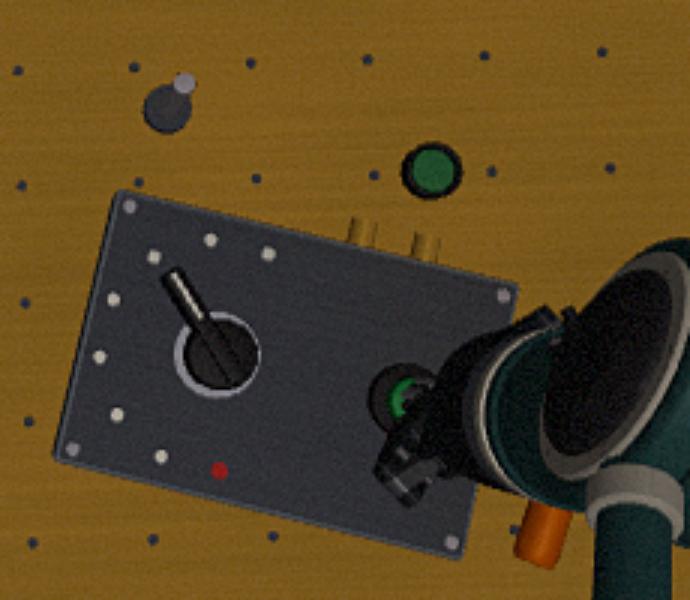

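The top view shows the pointer on the fifth white dot at (154,257), with post, lens and driver unmoved. The fingertip is over the button, so I'll press it.

Call:
move_arm:
  steps:
    - [0,0,5,0,0]
    - [0,0,9,0,0]
    - [0,0,12,0,0]
    - [0,0,14,0,0]
    - [0,0,15,0,0]
    - [0,0,16,0,0]
    - [0,0,17,0,0]
    - [0,0,17.5,0,0]
    - [0,0,17.5,0,0]
    - [0,0,17.5,0,0]

```text
time: 14.9
tool_pos: [0.5098, -0.2231, 0.0559]
tcp_rot: [-2.936, -1.117, -0.0]
wrist_force: [-3.2, 2.3, 10.1]
width: -0.001
```

```bash
python3 -c "
from h import *
rep('l')"
```

```text
t 14.9 pos [ 0.5098 -0.2231  0.0559] yaw 41.66 stop-equiv 4.601
rad/tan -96.08090570184856 62.5852233241153 Ftool -0.9006588032689431 -3.8294651376431 10.070013748010396
```

View pics/lwz.png

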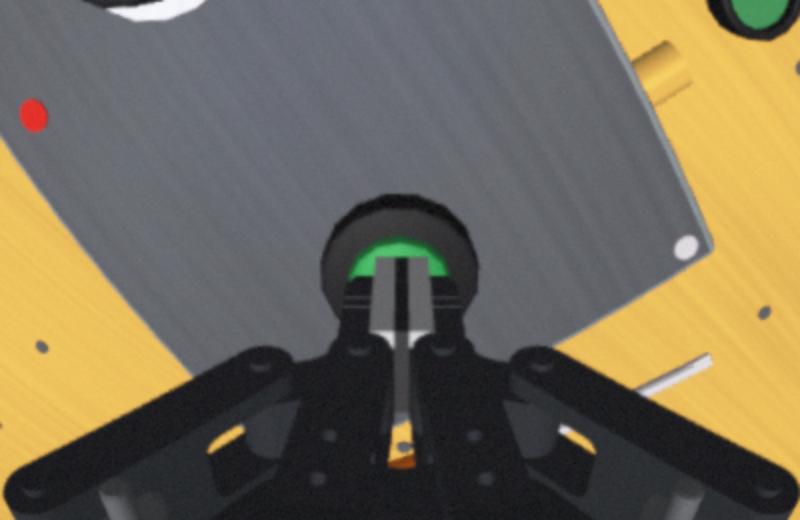

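The force is 10 N at z = 55.9 mm, which is about the bottom (61.5 − 6 mm). I'll press 1 mm further to confirm the hard stop, then let go.

Call:
move_arm:
  steps:
    - [0,0,0.5,0,0]
    - [0,0,1,0,0]
    - [0,0,1,0,0]
    - [0,0,1,0,0]

```text
time: 15.4
tool_pos: [0.5099, -0.2232, 0.0559]
tcp_rot: [-2.936, -1.117, -0.0]
wrist_force: [-6.1, 3.3, 15.5]
width: 0.0
```

Call:
move_arm:
  steps:
    - [0,0,-3,0,0]
    - [0,0,-10,0,0]
    - [0,0,-30,0,0]
    - [0,0,-70,0,0]
    - [0,0,-110,0,0]
    - [0,40,-140,0,0]
    - [-30,80,-140,0,0]
    - [-60,120,-140,0,0]
    - [-60,120,-140,0,0]
    - [-60,120,-140,0,0]
    - [-60,120,-140,0,0]

```text
time: 16.5
tool_pos: [0.544, -0.3518, 0.1929]
tcp_rot: [-2.935, -1.116, 0.001]
wrist_force: [-0.6, 0.5, -0.3]
width: 0.0
```

```bash
python3 -c "
from h import *
rep('m');c=snap('side','ms')
print('button',dep(c,309,342).round(4))
cv2.imwrite('pics/mtz.png',cv2.resize(np.vstack([cv2.imread('pics/mt.png')[100:340],cv2.imread('pics/ms.png')[200:400]]),(800,550)))"
```

```text
t 16.5 pos [ 0.544  -0.3518  0.1929] yaw 41.65 stop-equiv 4.602
rad/tan -155.98513130109296 181.46488186382223 Ftool -0.07614730282872931 -0.780624719200463 -0.2599333349580349
button [ 0.5098 -0.2242  0.0618]
```

View pics/mtz.png

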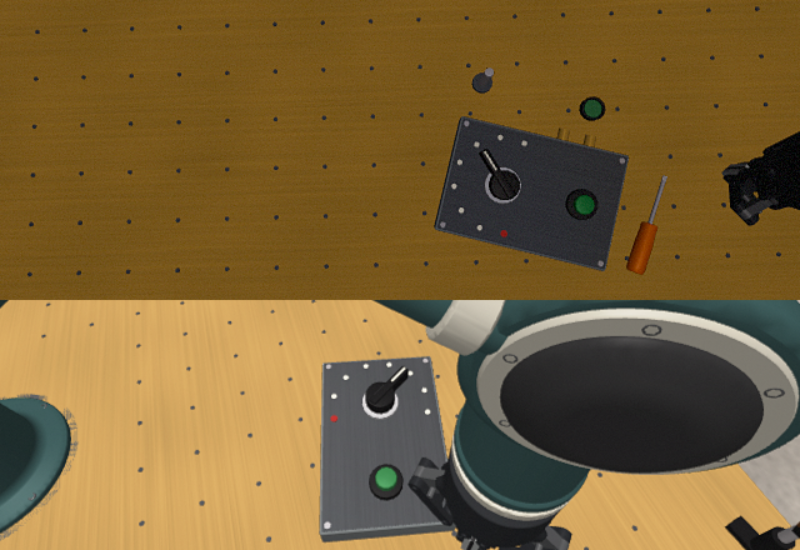

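The hard stop is confirmed: 15.5 N with no more travel. The button is up again at 61.8 mm, the pointer is at the fifth dot, the bystanders are in place and the arm is clear. Handing in.

```bash
python3 -c "
from h import *
print(bot.finish_job())"
```

```text
the job is handed in; nothing more can be done
None
```

The selector rests at the fifth white dot and the green shutter button has been pressed fully and released. I handed the job in after about 17 s of the 64 s allowed; no verdict was reported.

- **Selector:** it started at stop 1. I pushed it with the shut fingertips four clicks clockwise, checking each click in the wrist camera. The highest side force I read was about 4 N (force is read only between moves). The top view shows the pointer on the fifth dot.
- **Shutter:** I pressed at 55.9 mm, then 1 mm further. The force rose from 10 to 15.5 N with no more travel, so it was fully down. After I let go, the button's top read 61.8 mm; before the press it read 61.1–61.5 mm.
- **Surroundings:** post, lens and screwdriver look unmoved in the final top picture, judged by eye rather than measured. The arm stood clear of everything.
- **Disagreement:** the top and side cameras differed by about 2 mm on the selector axis in y. That is within the stated calibration, and I used the mean. No check failed.

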